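Turn the shop carousel and put the round panel on show

ROBOT

A 6-joint arm with a two-finger parallel gripper is mounted at the origin on the work surface. World frame = base frame: x ahead of the robot, y to its left, z up, the work surface at z = 0. Lengths are in mm, angles in rad, forces in N, time in s.
With the tool pointing down it reaches from about 300 to 775 mm from the base axis. Payload 14.6 kg.
Tool frame: the origin (TCP) lies at the very end of the fingers, on their centre line; the grasp point (between the pads) lies 19 mm behind it (grip_point_offset is the distance from the TCP to the grasp point, in mm); z points along the fingers, y is the line along which they close (so a half turn about z gives the same grasp; the last joint's range is limited). The gripper opens to 94 mm and grips with 3 to 60 N. Pads are 16 mm wide; open, the fingers measure 119 mm over their backs; the gripper's body (75 mm by 177 mm) begins 78 mm behind the grasp point.
Start: joints at [-0.067, 0.3, 1.521, -0, 1.321, -0.067], TCP at [549.99, -0.002, 205.446] pointing down, gripper open.
Joint ranges: [-3.03, 3.03], [-0.79, 2.21], [0.23, 2.52], [-1.04, 4.18], [0, 3.07], [-2.55, 2.55]. Speed limits (rad/s): [2.22, 2.22, 2.57, 3.14, 3.14, 3.14].

INTERFACE

Orientations are given as [roll, pitch, yaw] about the fixed x, y, z axes, in that order (R = Rz(yaw) Ry(pitch) Rx(roll)).
In Python, from cell import read_state, camera, camera_info, sign_off, grip_point_offset gives the robot as it stands.
- The arm moves only by the shell command python3 -m handwheel 'ROWS' [FORCE]. ROWS is text: rows parted by semicolons, each of 5 numbers parted by spaces: the shift along the world's x, y, z in units of 40 mm (1.0 is 40 mm), then the turn about the world's z in units of 5 degrees (1.0 is 5 degrees), then the closure, from 0 (fully open) to 1 (shut). In form: dx dy dz yaw gripper; .... A call has 1 to 12 rows; each row shifts and turns the commanded pose from where the row before left it; what a row does not reach is not made up. A row lasts 1/12 s, in which the tool goes at most 41.7 mm and 7.16 degrees, less where a joint would pass 70% of its speed; a pose out of reach is approached as far as the arm can. A call is refused whole if a number of a shift passes 1 or a number of a turn 1, either way. A call with a gripper value outside its range is refused whole. The fingers move at their own pace and stop on an object; FORCE is the grip in N (left out, the last holds). Time passes only in rows, so rows that do not move let the fingers close. It gives the time, the measured TCP pose, the force, the opening and the grip force at its end, in the units of the state.
- read_state(): the state, without advancing time (a new reading comes with each control period).
- camera(name): name is "scene" or "side" or "wrist"; returns (picture, depth): 420x560x3 uint8, red, green, blue; 420x560 float32, mm along the optical axis (not along the pixel's ray), 0 where there is no reading.
- camera_info(name): a dict with "intrinsics" (3x3 intrinsics, pixels), "world_from_camera" (4x4, takes a point from camera to world coordinates). Camera axes: x right, y down, z forward; pixel columns grow to the right and rows downward; lengths in mm; the calibration is good to about 2 mm. A picture is of the moment at which its call begins: read the wrist's pose just before it. camera_info takes no time and is no camera call; for the wrist camera it gives the pose at the moment of the call.
- sign_off(): hands the job in; it is judged then, once.
The state is a dict: "clock": time; "joints": joint angles; "qd": joint speeds; "effort": joint torques, N m; "eef_pos": TCP position; "eef_rot": TCP orientation; "wrist_force": force on the tool from outside, world axes, zero at the start; "moment": the same for the moment, N m; "finger_gap": finger opening in mm; "finger_force": force on a finger pad.
Only numpy, scipy, OpenCV 4.12 (cv2) and the standard library are available. Lean on these libraries where they do the work, as an engineer would, in place of code of your own. Each camera call takes 0.05 s, during which the arm holds its last target. There are 200 camera calls.

TASK

Turn the wooden display carousel until its empty wire rack faces front, towards the brass block on the plinth, and let it come to rest. Then take the round painting panel from the stock stand and stand it upright in that rack, settled between the tines, leaving the rack facing front. Keep the three containers standing on the carousel and leave the square panel in the stand.

Things in the scene. Friction and masses are not known exactly. Their poses are not given: they have to be found in the camera images.
- plinth: fixed dark square board under the carousel, 330 x 330 mm, 18 mm high; origin at the centre of its underside, on the carousel's axis; a brass block (30 x 40 mm, 12 mm high, centred 180 mm from the axis) in the middle of one edge marks its front, which is its -x side, roughly towards the robot. x and y run along its edges, z up
- carousel: round wooden turntable, 300 mm across, 16 mm thick, on the plinth; turns endlessly either way about its vertical z axis with some friction (0.15 Nm) and stays where left. Origin on the axis at its underside, 22 mm above the table; upper face 38 mm above the table. Its wire rack lies at its -x side: the rack faces front when its x axis points the same way as the plinth's x axis
- knob (a point): top of one of eight like upright wooden knobs on the carousel's rim, 18 mm in diameter, standing 30 mm above its upper face (top 68 mm above the table), 137 mm from the axis. This one is at 22.5 degrees from the carousel's +x axis, the others follow every 45 degrees. Push a knob sideways to turn the carousel; it moves no other way
- rack_slot (a point): middle of the slot of the carousel's wire rack, 85 mm from the axis, on the turntable's upper face, axes as the carousel's. The slot runs along y, 18 mm clear along x between two pairs of steel tines (55 mm high, at y = +-41 mm, tops flared 5 mm). Two cradle bars (12 mm high, 60 mm clear between them along y) carry the round panel: when home its centre is 64 mm above this point
- round_panel: loose round bare plywood painting panel, 120 mm in diameter, 10 mm thick, about 90 g; origin at its centre, x along its thickness (horizontal while it stands on edge). Starts standing on edge in one of the two slots of the stock stand, its top about 136 mm above the table; it can be pinched by its upper edge from above
- square_panel: loose square bare plywood panel, 100 x 100 x 10 mm, about 80 g, standing in the other slot of the stock stand; origin at its centre, x along its thickness
- stand: fixed plywood board with two wire racks like the carousel's, 170 mm (x) x 130 mm (y) x 12 mm; origin at the centre of its underside. The slots run along y at x = -38 and +38 mm, each 18 mm clear, tines 55 mm high above the board
- jar_wide: loose jar standing on the carousel, 54 mm in diameter, 62 mm high; origin at the centre of its underside, z up
- bottle_small: loose amber bottle standing on the carousel, 40 mm in diameter, 72 mm high; origin at the centre of its underside, z up
- tin_small: loose tin standing on the carousel, 50 mm in diameter, 55 mm high; origin at the centre of its underside, z up
Not all that is in view belongs to the job. What is shaped like the jar_wide but green is not meant.

How it is judged (in metres and radians):
On the way, in this order (a step that is already met when the one before it is completed fails the run):
1. the carousel stands still with its empty rack facing front, within 12 degrees (angle between the x axis of carousel and the x axis of plinth, either way round below 0.21 rad and x of rack_slot in the frame of plinth below 0 m and angular speed of carousel below 0.1 rad/s and distance between round_panel and rack_slot above 0.12 m), for 0.3 s.
2. the round panel stands settled upright in the carousel's rack (x of round_panel in the frame of rack_slot between -0.012 and 0.012 m and y of round_panel in the frame of rack_slot between -0.01 and 0.01 m and z of round_panel in the frame of rack_slot between 0.058 and 0.07 m and angle between round_panel's own x axis and vertical between 1.3108 and 1.8308 rad and angle between the x axis of round_panel and the x axis of carousel, either way round below 0.3 rad and linear speed of round_panel below 0.03 m/s), for 0.2 s.
At the end, for the whole second after the job is handed in: Carousel at rest, rack within 12 degrees of the plinth's front; round panel still, its centre within 12 mm across and 10 mm along the slot and 58-70 mm up, upright within 15, square within 17 degrees; the 3 containers upright (9 degrees) within 140 mm of the axis; square panel moved under 30 mm (all of step 2 and angle between the x axis of carousel and the x axis of plinth, either way round below 0.21 rad and x of rack_slot in the frame of plinth below 0 m and angular speed of carousel below 0.1 rad/s and angle between each of jar_wide, bottle_small, tin_small's own z axis and vertical below 0.15 rad and horizontal distance between each of jar_wide, bottle_small, tin_small and carousel below 0.14 m and z of each of jar_wide, bottle_small, tin_small in the frame of carousel above 0.01 m and distance of square_panel from where it was at the start of the episode below 0.03 m); the robot touches nothing.
It fails at once if a container on the carousel is knocked over (angle between any of jar_wide, bottle_small, tin_small's own z axis and vertical above 0.5 rad).
It fails at once if the square panel is taken out of the stand (distance of square_panel from where it was at the start of the episode above 0.05 m).
It also fails if it takes over 72 s, if anything falls off the work surface, if the arm or the gripper's body presses on something with over 40 N, if the wrist force passes 120 N, or if a joint passes its speed limit or range.

## Working session

There is one attempt and no reset: what is moved stays moved. The work goes in short steps, Python scripts to look and compute and a shell command to move; the robot and the scene stay as the last step left them, time stands still between calls to the robot, and variables do not carry over. Pictures are saved under pics/ and viewed, at most 10 in all, crops included, and the job is handed in when it is done.

```bash
mkdir -p pics; cat > h.py <<'E'
import numpy as np, cv2
from cell import *
def snap(n,f=None):
    im,d=camera(n); i=camera_info(n)
    np.savez(f'pics/{n}.npz',im=im,d=d,K=i['intrinsics'],T=i['world_from_camera'])
    if f: cv2.imwrite(f'pics/{f}.png',im[:,:,::-1])
    return im,d,np.array(i['intrinsics']),np.array(i['world_from_camera'])
def load(n):
    z=np.load(f'pics/{n}.npz'); return z['im'],z['d'],z['K'],z['T']
def ray(K,T,u,v,h):
    r=T[:3,:3]@np.linalg.inv(K)@np.array([u,v,1.]); return T[:3,3]+r*(h-T[2,3])/r[2]
def cloud(d,K,T):
    v,u=np.mgrid[:d.shape[0],:d.shape[1]]
    p=np.stack([(u-K[0,2])/K[0,0]*d,(v-K[1,2])/K[1,1]*d,d],-1)
    return p@T[:3,:3].T+T[:3,3]
E
python3 - <<'E'
from h import *
a=snap('scene')[0];b=snap('side')[0];
cv2.imwrite('pics/a.png',a[:,:,::-1]);cv2.imwrite('pics/b.png',b[:,:,::-1])
for n in('scene','side'):print(load(n)[3].round(2),load(n)[2])
print(read_state())
E
```

```text
[[-8.0000e-01  5.1000e-01 -3.3000e-01  8.2876e+02]
 [ 6.0000e-01  6.6000e-01 -4.4000e-01  3.4529e+02]
 [-1.0000e-02 -5.5000e-01 -8.3000e-01  9.2329e+02]
 [ 0.0000e+00  0.0000e+00  0.0000e+00  1.0000e+00]] [[541.01289781   0.         274.32432933]
 [  0.         541.01289781 208.61543332]
 [  0.           0.           1.        ]]
[[ 9.0000e-01 -3.3000e-01  2.7000e-01  2.9383e+02]
 [-4.3000e-01 -6.7000e-01  6.1000e-01 -5.7320e+02]
 [-2.0000e-02 -6.6000e-01 -7.5000e-01  6.5211e+02]
 [ 0.0000e+00  0.0000e+00  0.0000e+00  1.0000e+00]] [[419.46859163   0.         285.27229045]
 [  0.         419.46859163 205.8440494 ]
 [  0.           0.           1.        ]]
{'clock': 0.1, 'joints': array([-6.66115580e-02,  3.00408935e-01,  1.52152003e+00, -7.97051827e-06,
        1.32070671e+00, -6.66187459e-02]), 'qd': array([-0.00094948,  0.00096342, -0.00217994,  0.00029932, -0.00050018,
       -0.00017734]), 'effort': array([ 1.84928511e-03, -5.32644153e+01, -3.53284299e+01,  7.10431044e-02,
        2.34944851e-02, -7.30603051e-05]), 'eef_pos': array([5.49761564e+02, 4.52119407e-03, 2.04946258e+02]), 'eef_rot': array([-3.14055144e+00, -6.17295435e-05,  1.57080546e+00]), 'wrist_force': array([ 0.62590027, -0.26772023, -0.37214233]), 'moment': array([-0.02064945,  0.04407714,  0.04744579]), 'finger_force': 0.0, 'finger_gap': 94.26258279288488}
```

View pics/a.png

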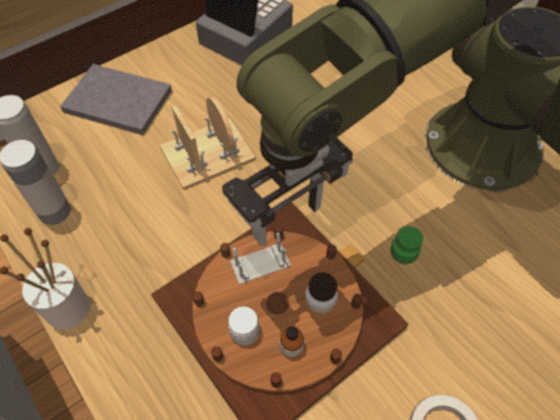

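View pics/b.png

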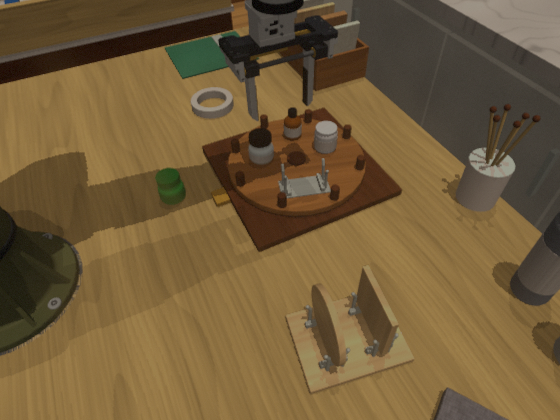

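The scene view shows the carousel hub at about (277,303), the rack at (262,262), the brass block at (350,256), and the stand at (207,150). The stand holds two panels, at (187,140) and (222,128). The side view shows the same panels at (325,325), rounded, and (375,310), straight-edged. The green jar at (407,245) is a distractor.

```bash
python3 - <<'E'
from h import *
for n in('scene','side'):
    im,d,K,T=load(n);P=cloud(d,K,T);ok=d>0
    hsv=cv2.cvtColor(im,cv2.COLOR_RGB2HSV);H,S,V=hsv[...,0],hsv[...,1],hsv[...,2]
    guess=ray(K,T,*((277,303) if n=='scene' else (296,158)),45);print(n,'hub',guess.round(1))
    m=ok&(abs(P[...,2]-38)<3)&(np.hypot(*(P[...,:2]-guess[:2]).transpose(2,0,1))<170)
    q=P[m][:,:2];(cx,cy),r=cv2.minEnclosingCircle(q.astype(np.float32));print('disc circ',cx,cy,r)
    A=P[...,:2]-np.array([cx,cy]);R=np.hypot(A[...,0],A[...,1])
    # things above disc
    m=(ok&(P[...,2]>60)&(P[...,2]<70)&(R>120)&(R<152)).astype(np.uint8)
    k,l,s,c=cv2.connectedComponentsWithStats(m)
    for i in range(1,k):
        if s[i,4]>8:
            mm=(l==i)&(P[...,2]>64); p=P[mm].mean(0) if mm.any() else P[l==i].mean(0);print(' knob',c[i].round(),s[i,4],p.round(1))
    m=(ok&(P[...,2]>45)&(R<118)&(P[...,2]<120)).astype(np.uint8)
    k,l,s,c=cv2.connectedComponentsWithStats(m)
    for i in range(1,k):
        if s[i,4]>25:
            p=P[l==i];t=p[p[:,2]>p[:,2].max()-4];print(' thing',c[i].round(),s[i,4],t.mean(0).round(1),p[:,2].max().round(1),'ang',np.degrees(np.arctan2(t[:,1].mean()-cy,t[:,0].mean()-cx)).round(),'r',np.hypot(t[:,1].mean()-cy,t[:,0].mean()-cx).round())
    # brass
    px=(350,256) if n=='scene' else (222,198)
    m=ok&(abs(P[...,2]-12)<3)&(R<215)&(R>155)&(H>12)&(H<28)&(S>170)
    print('brass',m.sum(),P[m].mean(0).round(1) if m.any() else None,hsv[px[1],px[0]],P[px[1],px[0]].round(1), ray(K,T,*px,12).round(1))
    # plinth top
    m=ok&(abs(P[...,2]-18)<3)&(R<240)&(V<110);print('plinth',cv2.minAreaRect(P[m][:,:2].astype(np.float32)))
    # panels
    sx=ray(K,T,*((207,150) if n=='scene' else (348,340)),12)
    B=np.hypot(P[...,0]-sx[0],P[...,1]-sx[1]);m=(ok&(P[...,2]>72)&(P[...,2]<150)&(B<110)).astype(np.uint8)
    print('stand',sx.round(1)); k,l,s,c=cv2.connectedComponentsWithStats(m)
    for i in range(1,k):
        if s[i,4]>25:
            p=P[l==i];print(' panel',c[i].round(),s[i,4],p.mean(0).round(1),p[:,2].max().round(1),cv2.minAreaRect(p[:,:2].astype(np.float32)))
    m=ok&(abs(P[...,2]-12)<3)&(B<110);print(' board',cv2.minAreaRect(P[m][:,:2].astype(np.float32)))
im=load('side')[0];c=im[250:400,270:430];cv2.imwrite('pics/c.png',cv2.resize(c[:,:,::-1],None,fx=4,fy=4,interpolation=cv2.INTER_CUBIC))
E
```

```text
scene hub [599.7  39.3  45. ]
disc circ 598.2378540039062 38.131832122802734 150.23545837402344
 knob [279. 229.] 60 [513.5 -68.3  67.7]
 knob [225. 248.] 64 [614.8 -96.6  67.9]
 knob [332. 249.] 65 [462.9  23.   68. ]
 knob [198. 296.] 74 [705.8 -45.6  68. ]
 knob [357. 299.] 75 [491.5 123.3  68.1]
 knob [216. 352.] 91 [735.   54.6  67.9]
 knob [336. 354.] 84 [583.4 174.1  68.3]
 knob [276. 378.] 96 [683.5 145.9  67.8]
 thing [279. 251.] 219 [536.2 -33.2  93.5] 95.8 ang -131.0 r 94.0
 thing [240. 265.] 190 [615.8 -52.5  93.4] 95.2 ang -79.0 r 92.0
 thing [322. 292.] 1061 [534.1  78.5 102.2] 105.1 ang 148.0 r 76.0
 thing [277. 302.] 207 [598.9  37.   47.5] 50.5 ang -58.0 r 1.0
 thing [244. 325.] 957 [674.8  46.   95.5] 98.5 ang 6.0 r 77.0
 thing [291. 341.] 628 [626.9 116.6 113.2] 116.4 ang 70.0 r 84.0
brass 14 [424.7  68.7  12.6] [ 17 163 161] [423.8  37.   15.4] [422.3  35.8  12. ]
plinth ((598.677490234375, 38.59986877441406), (329.97100830078125, 329.5209045410156), 0.6739352345466614)
stand [ 495.  -349.1   12. ]
 panel [220. 118.] 591 [ 463.4 -329.5  107.8] 139.3 ((458.84295654
[... 1040 characters left out ...]
ng [285. 180.] 154 [537.3 -33.7  91.8] 93.9 ang -131.0 r 95.0
brass 338 [482.4 -16.6  12. ] [ 19 188 141] [420.9  25.4  11.5] [420.8  25.   12. ]
plinth ((591.109130859375, 36.68231201171875), (347.41351318359375, 330.8639221191406), 0.4850943684577942)
stand [ 495.  -355.4   12. ]
 panel [378. 304.] 1295 [ 532.  -359.5  106.9] 126.8 ((535.5942993164062, -354.23388671875), (100.95643615722656, 11.061738967895508), 80.98230743408203)
 panel [330. 320.] 1188 [ 456.7 -352.6  110.3] 138.0 ((460.8216552734375, -342.1190185546875), (119.6146011352539, 10.832233428955078), 81.0062484741211)
 board ((498.41632080078125, -347.8993225097656), (130.66448974609375, 170.2345428466797), 81.19930267333984)
```

View pics/c.png

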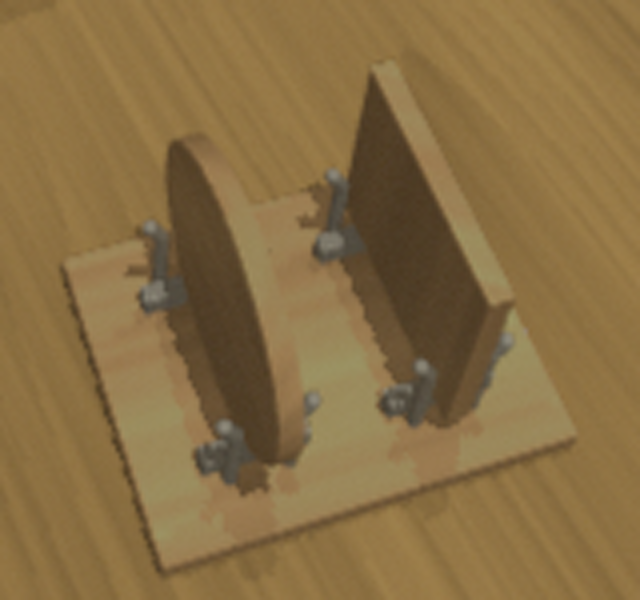

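The close crop confirms the choice. The round panel is on the left at (325,325), centre about (460,-341), with its normal at -9°. The square panel is on the right at (375,310).

The measured sizes (300 mm disc, 330 mm plinth, 68 mm knob tops) agree with those given. The carousel yaw is about 74.2° and the plinth about 0.6°, so I need a turn of -73.5°. I'll use the knob at (615.3,-97.7).

```bash
python3 -m handwheel '0.55 -0.81 0 0.45 0; 0.55 -0.81 0 0.45 0; 0.54 -0.82 0 0.44 0; 0 0 -0.8 0 0; 0 0 -0.8 0 0; 0 0 -0.8 0 0; 0 0 -0.8 0 0; 0 0 -0.8 0 0; 0 0 0 0 0; 0 0 0 0 0.8; 0 0 0 0 0.9; 0 0 0 0 1' 8
```

```text
clock: 1.1
eef_pos: [616.0, -97.7, 46.6]
eef_rot: [3.14, 0.0, 1.688]
wrist_force: [-0.8, -0.1, 0.6]
finger_gap: 77.5
finger_force: 0.0
```

```bash
python3 - <<'E'
from h import *
s=read_state();print({k:np.round(s[k],2) for k in s})
# arc rows
c=np.array([599,38.2]);r=137;a=np.radians(-83.3)
for n in (5,):
  for i in range(15):
    b=a-np.radians(4.9);d=r*np.array([np.cos(b)-np.cos(a),np.sin(b)-np.sin(a)])/40;a=b;print(d.round(3),end=';')
E
```

```text
{'clock': np.float64(1.1), 'joints': array([-0.22,  0.62,  1.44,  0.  ,  1.08, -0.33]), 'qd': array([-0., -0.,  0.,  0., -0., -0.]), 'effort': array([-4.000e-02, -6.559e+01, -3.083e+01,  6.000e-02,  5.000e-02,
        0.000e+00]), 'eef_pos': array([616.01, -97.66,  46.55]), 'eef_rot': array([3.14, 0.  , 1.69]), 'wrist_force': array([-0.81, -0.13,  0.64]), 'moment': array([-0.  , -0.03,  0.04]), 'finger_force': np.float64(0.0), 'finger_gap': np.float64(77.48)}
[-0.292 -0.022];[-0.293  0.003];[-0.291  0.028];[-0.288  0.053];[-0.282  0.078];[-0.275  0.101];[-0.265  0.124];[-0.253  0.147];[-0.24   0.168];[-0.225  0.188];[-0.208  0.206];[-0.19   0.223];[-0.17   0.239];[-0.149  0.252];[-0.127  0.264];
```

```bash
python3 -m handwheel '0 0 0 0 1;0 0 0 0 1;0 0 0 0 1;0 0 0 0 1;0 0 0 0 1;0 0 0 0 1;0 0 0 0 1;0 0 0 0 1;0 0 0 0 1;0 0 0 0 1;0 0 0 0 1;0 0 0 0 1' 8
```

```text
clock: 2.1
eef_pos: [615.6, -97.6, 45.4]
eef_rot: [-3.142, -0.0, 1.688]
wrist_force: [-0.5, 0.0, -0.3]
finger_gap: 17.3
finger_force: 8.0
```

```bash
python3 -m handwheel '-0.073 -0.006 0 -0.245 1;-0.073 -0.006 0 -0.245 1;-0.146 -0.01 0 -0.49 1;-0.147 0 0 -0.49 1;-0.146 0.003 0 -0.49 1;-0.146 0.013 0 -0.49 1;-0.145 0.015 0 -0.49 1;-0.144 0.023 0 -0.49 1;-0.144 0.03 0 -0.49 1;-0.142 0.036 0 -0.49 1;-0.14 0.042 0 -0.49 1'; python3 -m handwheel '-0.139 0.048 0 -0.49 1;-0.136 0.053 0 -0.49 1;-0.134 0.06 0 -0.49 1;-0.131 0.064 0 -0.49 1;-0.128 0.071 0 -0.49 1;-0.125 0.076 0 -0.49 1;-0.122 0.081 0 -0.49 1;-0.118 0.087 0 -0.49 1'
```

```text
clock: 3.02
eef_pos: [557.3, -91.9, 45.4]
eef_rot: [3.141, -0.0, 1.256]
wrist_force: [2.4, 1.0, -2.1]
finger_gap: 17.7
finger_force: 8.0
clock: 3.68
eef_pos: [516.1, -70.1, 45.4]
eef_rot: [3.141, -0.001, 0.914]
wrist_force: [2.8, 1.4, -3.3]
finger_gap: 18.2
finger_force: 8.0
```

```bash
python3 -m handwheel '-0.114 0.092 0 -0.49 1;-0.111 0.096 0 -0.49 1;-0.106 0.101 0 -0.49 1;-0.102 0.105 0 -0.49 1;-0.097 0.109 0 -0.49 1;-0.093 0.114 0 -0.49 1;-0.088 0.118 0 -0.49 1;-0.082 0.121 0 -0.49 1;-0.077 0.124 0 -0.49 1;-0.072 0.128 0 -0.49 1;-0.066 0.131 0 -0.49 1;-0.031 0.066 0 -0.25 1'; python3 -m handwheel '-0.03 0.067 0 -0.24 1;0 0 0 0 1;0 0 0 0 1;0 0 0 0 1'
python3 - <<'E'
from h import *
im,d,K,T=snap('scene','d');P=cloud(d,K,T);c=np.array([599,38.2]);A=P[...,:2]-c;R=np.hypot(A[...,0],A[...,1])
m=((d>0)&(P[...,2]>60)&(P[...,2]<70)&(R>120)&(R<152)).astype(np.uint8)
k,l,s,cc=cv2.connectedComponentsWithStats(m)
for i in range(1,k):
    if s[i,4]>20:
        p=P[(l==i)&(P[...,2]>64)].mean(0);print(p.round(1),(np.degrees(np.arctan2(p[1]-c[1],p[0]-c[0]))%45-22.5).round(2),s[i,4])
E
```

```text
clock: 4.68
eef_pos: [474.9, -17.6, 45.4]
eef_rot: [3.141, -0.001, 0.422]
wrist_force: [6.2, 1.0, -6.8]
finger_gap: 17.8
finger_force: 8.0
clock: 5.02
eef_pos: [473.9, -15.2, 45.4]
eef_rot: [-3.142, -0.001, 0.403]
wrist_force: [5.1, 3.3, -5.9]
finger_gap: 17.9
finger_force: 8.0
[547.  -87.8  67.9] 0.07 68
[475.7 -17.2  67.6] 1.7 78
[471.6   3.8  67.4] -7.41 27
[652.4 -86.7  67.9] 0.63 66
[472.8  89.9  68. ] 0.23 82
[725.6 -13.3  68.2] 0.39 87
[546.  163.8  68.1] 0.37 88
[725.5  91.5  67.8] 0.36 89
[650.6 165.1  68.2] 0.39 95
```

View pics/d.png

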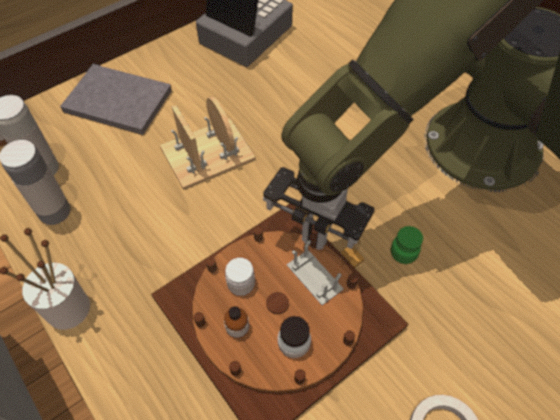

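The carousel is at about 0.35° yaw, with the rack facing the brass block and all containers standing. The rack is now at (315,275). Next I release, lift and move over the round panel.

```bash
python3 -m handwheel '0 0 0 0 0.5;0 0 0 0 0.5;0 0 0 0 0.5;0 0 0 0 0.5;0 0 0.4 0 0.5;0 0 0.8 0 0.5;0 0 0.8 0 0.5;0 0 0.8 0 0.5;0 0 0.8 0 0.5;0 0 0.4 0 0.5'; python3 -m handwheel '0 -0.5 0 0.965 0.5;-0.03 -0.8 0 0.965 0.5;-0.03 -0.8 0 0.965 0.5;-0.03 -0.8 0 0.965 0.5;-0.03 -0.8 0 0.965 0.5;-0.03 -0.8 0 0.965 0.5;-0.03 -0.8 0 0.965 0.5;-0.03 -0.8 0 0.965 0.5;-0.03 -0.8 0 0.965 0.5;-0.03 -0.8 0 0.965 0.5;-0.03 -0.46 0 0.965 0.5;0 0 0 0.965 0.5' 
python3 - <<'E'
from h import *
im,d,K,T=snap('wrist','w1');P=cloud(d,K,T)
s=read_state();print(s['eef_pos'],s['eef_rot'],s['finger_gap'])
m=((d>0)&(P[...,2]>125)&(P[...,2]<142)&(np.hypot(P[...,0]-460,P[...,1]+341)<70)).astype(np.uint8)
p=P[m>0];print(len(p),p.mean(0) if len(p) else 0,cv2.minAreaRect(p[:,:2].astype(np.float32)) if len(p) else 0)
E
```

```text
clock: 5.9
eef_pos: [474.4, -15.6, 209.3]
eef_rot: [3.139, -0.004, 0.405]
wrist_force: [-0.2, 0.1, 0.3]
finger_gap: 46.6
finger_force: 0.0
clock: 6.9
eef_pos: [460.7, -345.1, 204.8]
eef_rot: [-3.141, 0.0, 1.416]
wrist_force: [-0.1, -0.1, 0.2]
finger_gap: 46.9
finger_force: 0.0
[ 460.98406601 -343.52207138  204.8843406 ] [-3.14082322e+00 -3.03400955e-04  1.42318830e+00] 47.00512907458185
868 [ 460.51242224 -337.59143102  132.31791756] ((460.325927734375, -339.49884033203125), (69.11674499511719, 9.833499908447266), 81.2092056274414)
```

View pics/w1.png

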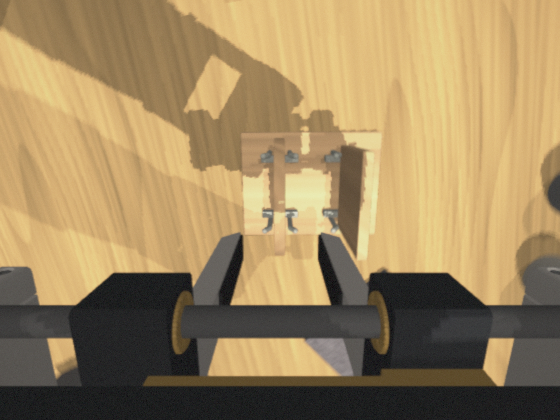

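Wrist view: the round panel at (280,190) is centred between the fingers, at (460.3,-340.5). The square panel is at (355,200), outside them. Now I descend and grip.

```bash
python3 -m handwheel '0 0.07 -0.6 0 0.5;0 0 -0.8 0 0.5;0 0 -0.8 0 0.5;0 0 -0.48 0 0.5;0 0 0 0 0.5;0 0 0 0 1;0 0 0 0 1;0 0 0 0 1;0 0 0 0 1;0 0 0 0 1;0 0 0 0 1;0 0 0 0 1' 20; python3 -m handwheel '0 0 0 0 1;0 0 0 0 1;0 0 0 0 1;0 0 0 0 1' 25
```

```text
clock: 7.95
eef_pos: [461.7, -339.2, 98.7]
eef_rot: [3.141, 0.0, 1.415]
wrist_force: [-0.6, 0.4, 2.7]
finger_gap: 9.7
finger_force: 20.0
clock: 8.28
eef_pos: [461.7, -339.2, 98.5]
eef_rot: [3.141, 0.0, 1.415]
wrist_force: [-1.4, 0.4, 4.3]
finger_gap: 10.0
finger_force: 25.0
```

```bash
python3 -m handwheel '0 0 0.2 0 1;0 0 0.4 0 1;0 0 0.5 0 1;0 0 0.5 0 1;0 0 0.5 0 1;0 0 0.4 0 1;0 0 0.25 0 1;0 0 0 0 1;0 0 0 0 1'; python3 -m handwheel '0.05 0.3 0 0.155 1;0.12 0.7 0 0.155 1;0.12 0.85 0 0.155 1;0.12 0.9 0 0.155 1;0.12 0.9 0 0.155 1;0.12 0.9 0 0.155 1;0.12 0.9 0 0.155 1;0.12 0.9 0 0.155 1;0.12 0.9 0 0.155 1;0.12 0.85 0 0.155 1;0.1 0.7 0 0.155 1;0.08 0.5 0 0.155 1'; python3 -m handwheel '0.1 0.13 0 0 1;0 0 0 0 1;0 0 0 0 1;0 0 0 0 1'
python3 - <<'E'
from h import *
print(read_state()['eef_pos'],read_state()['eef_rot'])
for n in('scene','side','wrist'):
    im,d,K,T=snap(n,'e_'+n);P=cloud(d,K,T);B=np.hypot(P[...,0]-514,P[...,1]-38)
    m=(d>0)&(P[...,2]>128)&(P[...,2]<195)&(B<70)&(cv2.cvtColor(im,cv2.COLOR_RGB2HSV)[...,1]>70)
    p=P[m];print(n,len(p));
    if len(p)>20:print('panel',p.mean(0).round(1),p.min(0).round(1),p.max(0).round(1),cv2.minAreaRect(p[:,:2].astype(np.float32)))
    m=((d>0)&(P[...,2]>75)&(P[...,2]<97)&(B<65)).astype(np.uint8)
    k,l,s,c=cv2.connectedComponentsWithStats(m)
    for i in range(1,k):
        if s[i,4]>6:print(' tine',c[i].round(),s[i,4],P[l==i].mean(0).round(1),P[l==i].min(0).round(1),P[l==i].max(0).round(1))
E
```

```text
clock: 9.03
eef_pos: [461.6, -339.0, 207.9]
eef_rot: [-3.141, -0.0, 1.415]
wrist_force: [0.3, -0.1, -2.2]
finger_gap: 10.0
finger_force: 25.0
clock: 10.03
eef_pos: [513.3, 36.0, 207.2]
eef_rot: [-3.14, -0.0, 1.581]
wrist_force: [0.8, -0.5, -0.7]
finger_gap: 9.9
finger_force: 25.0
clock: 10.37
eef_pos: [517.8, 37.2, 207.8]
eef_rot: [-3.141, 0.0, 1.577]
wrist_force: [0.2, 0.5, -1.1]
finger_gap: 9.8
finger_force: 25.0
[517.77916373  37.22301382 207.82527875] [-3.14081159e+00  1.24297528e-04  1.57678941e+00]
scene 775
panel [521.2  46.  165.4] [511.1  -5.8 128.1] [523.1  95.1 195. ] ((521.2349853515625, 44.90900421142578), (10.691024780273438, 100.85026550292969), 5.640974521636963)
 tine [295. 253.] 23 [528.7  -2.2  86.6] [524.3  -5.5  75.2] [533.5   0.   94.5]
 tine [337. 277.] 31 [499.9  78.9  86.9] [493.4  75.9  77.1] [504.2  81.9  95.1]
 tine [325. 287.] 22 [528.2  79.6  86. ] [524.2  76.6  75.3] [533.2  81.7  95.2]
side 601
panel [514.5  23.9 167.8] [512.7 -26.6 129.8] [524.   93.5 194.9] ((513.6607055664062, 33.095481872558594), (10.803555488586426, 120.3886947631836), 5.009594440460205)
 tine [257. 143.] 15 [527.5  77.   81.6] [524.9  74.4  76. ] [530.2  80.8  87.8]
 tine [245. 145.] 22 [500.5  76.7  85.8] [496.3  73.8  75.8] [504.4  81.7  94. ]
 tine [274. 165.] 29 [529.1  -5.2  85.1] [524.5  -7.1  75. ] [534.7  -2.1  94.7]
 tine [261. 169.] 24 [500.5  -5.6  86.5] [495.4  -7.6  76. ] [505.4  -2.7  93.6]
wrist 38
panel [517.1  93.4 191.1] [512.4  92.8 187.4] [521.4  93.8 195. ] ((516.91064453125, 93.32061004638672), (0.9799359440803528, 8.984002113342285), 89.5284423828125)
 tine [262. 161.] 67 [499.9  78.7  88.2] [494.7  75.6  77.6] [505.   81.4  93.6]
 tine [293. 161.] 53 [529.2  78.9  89.5] [525.8  75.9  77.5] [533.4  81.5  94.5]
```

View pics/e_wrist.png

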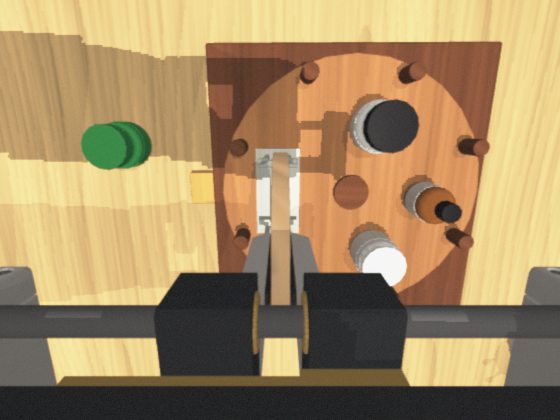

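View pics/e_side.png

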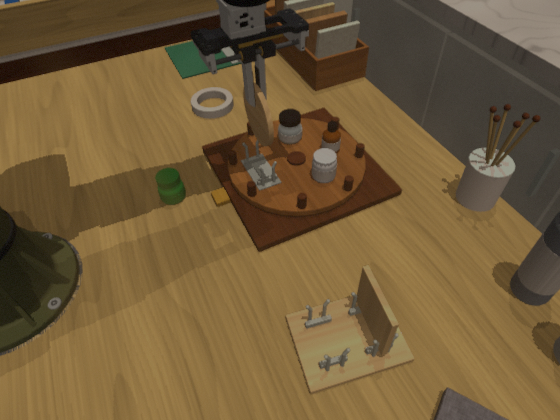

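The wrist view shows the panel edge-on at (280,215), above the rack slot (tines at (262,161) and (293,161)). The side view shows the containers standing and the square panel still in the stand. I'll fit the panel face to check its yaw and tilt before lowering.

```bash
python3 - <<'E'
from h import *
for n in('scene','side'):
    im,d,K,T=load(n);P=cloud(d,K,T);B=np.hypot(P[...,0]-514,P[...,1]-38)
    p=P[(d>0)&(P[...,2]>128)&(P[...,2]<185)&(B<70)&(cv2.cvtColor(im,cv2.COLOR_RGB2HSV)[...,1]>70)]
    x0=np.median(p[:,0]);p=p[abs(p[:,0]-x0)<3]
    A=np.c_[np.ones(len(p)),p[:,1]-37,p[:,2]-165]
    s=np.linalg.lstsq(A,p[:,0],rcond=None)[0];r=p[:,0]-A@s;print(n,len(p),s[0].round(2),np.degrees(s[1:]).round(2),r.std().round(2),p[:,1].min(),p[:,1].max())
E
```

```text
scene 637 521.39 [-0.29  0.05] 0.56 -5.791414435784816 94.35332543979965
side 434 513.77 [-0.41  0.07] 0.45 -25.967603622746992 92.59875305624496
```

Yaw is aligned within 0.5° with no tilt. The panel centre is at x≈517.6, y≈34.5, and the slot at 514.6, 37.0. I'll shift it and lower.

```bash
python3 -m handwheel '-0.075 0.06 0 0 1;0 0 -0.3 0 1;0 0 -0.4 0 1;0 0 -0.3 0 1;0 0 0 0 1;0 0 0 0 1'; python3 -m handwheel '0 0 -0.2 0 1;0 0 -0.2 0 1;0 0 -0.2 0 1;0 0 -0.2 0 1;0 0 -0.15 0 1;0 0 -0.1 0 1;0 0 0 0 1;0 0 0 0 1'
```

```text
clock: 11.02
eef_pos: [514.8, 40.3, 168.3]
eef_rot: [-3.141, -0.0, 1.577]
wrist_force: [-0.7, -0.2, 0.1]
finger_gap: 9.9
finger_force: 25.0
clock: 11.68
eef_pos: [515.1, 40.5, 126.2]
eef_rot: [-3.141, 0.0, 1.578]
wrist_force: [-0.4, -0.3, -1.9]
finger_gap: 9.6
finger_force: 25.0
```

```bash
python3 -m handwheel '0 0 -0.04 0 1;0 0 0 0 1;0 0 0 0 1;0 0 0 0 0.9;0 0 0 0 0.85;0 0 0 0 0.7;0 0 0 0 0.5;0 0 0 0 0.5;0 0 0 0 0.5;0 0 0 0 0.5;0 0 0 0 0.5'
python3 -m handwheel '0 0 0.3 0 0.5;0 0 0.6 0 0.5;0 0 0.8 0 0.5;0 0 0.8 0 0.5;0 0 0.8 0 0.5;0 -0.8 0 0 0.5;0 -0.8 0 0 0.5;0 -0.8 0 0 0.5;0 -0.8 0 0 0.5;0 0 0 0 0.5;0 0 0 0 0.5;0 0 0 0 0.5'
python3 - <<'E'
from h import *
c=np.array([599,38.2])
for n in('scene','side'):
    im,d,K,T=snap(n,'f_'+n);P=cloud(d,K,T);B=np.hypot(P[...,0]-514,P[...,1]-38);A=P[...,:2]-c;R=np.hypot(A[...,0],A[...,1])
    p=P[(d>0)&(P[...,2]>97)&(P[...,2]<185)&(abs(P[...,0]-514)<14)&(B<70)&(cv2.cvtColor(im,cv2.COLOR_RGB2HSV)[...,1]>70)]
    x0=np.median(p[:,0]);print(n,p.min(0),p.max(0));p=p[abs(p[:,0]-x0)<3]
    M=np.c_[np.ones(len(p)),p[:,1]-37,p[:,2]-102]
    s=np.linalg.lstsq(M,p[:,0],rcond=None)[0];print(len(p),s[0],np.degrees(s[1:]))
    m=((d>0)&(P[...,2]>60)&(P[...,2]<70)&(R>120)&(R<152)).astype(np.uint8)
    k,l,s,cc=cv2.connectedComponentsWithStats(m)
    print([(np.degrees(np.arctan2(*(P[(l==i)&(P[...,2]>64)].mean(0)[:2]-c)[::-1]))%45-22.5).round(2) for i in range(1,k) if s[i,4]>30])
im=np.hstack([cv2.imread('pics/f_scene.png')[180:420,130:430],cv2.imread('pics/f_side.png')[80:320,150:450]]);cv2.imwrite('pics/g.png',im)
E
```

```text
clock: 12.6
eef_pos: [515.1, 40.5, 124.6]
eef_rot: [-3.142, 0.0, 1.578]
wrist_force: [-0.4, 0.2, -0.5]
finger_gap: 46.4
finger_force: 0.0
clock: 13.6
eef_pos: [515.0, -87.2, 256.6]
eef_rot: [-3.142, -0.0, 1.577]
wrist_force: [0.1, 1.1, -0.2]
finger_gap: 46.8
finger_force: 0.0
scene [508.58272967 -20.67718663  97.10714877] [520.591294    97.44910179 165.25142351]
902 519.1100945589361 [-0.42150186 -0.63075128]
[np.float64(0.14), np.float64(0.34), np.float64(0.05), np.float64(0.7), np.float64(0.34), np.float64(0.31), np.float64(0.47)]
side [510.07788456 -23.4868318   97.0993329 ] [521.9290939   95.67478086 162.62524072]
514 511.2450273261043 [-0.66182709  0.61089587]
[np.float64(-0.33), np.float64(-0.44), np.float64(1.44), np.float64(0.28), np.float64(1.31), np.float64(0.96)]
```

View pics/g.png

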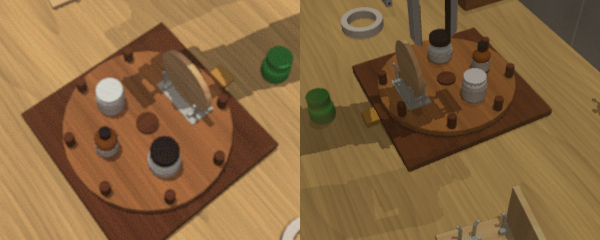

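In both views the panel stands upright between the tines, at (185,82) in the left crop and (410,75) in the right. Its centre is at (515,37) with its top at about 163 mm, so it is home. The containers are standing, the rack is at about 0.3° and the robot is clear.

```bash
python3 -c "
from cell import sign_off;print(sign_off())"
```

```text
the job is handed in; nothing more can be done
None
```

I turned the carousel so its rack faces front (about 0.3° off), stood the round panel upright in it, and handed the job in at about 14 s; the last pictures showed the containers upright and the square panel still in the stand, but sign-off returned no verdict.

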